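Empty and nest the sample pots

TASK

Clear the bench after measuring: tip all four steel balls out of the pot that holds them into the amber dish, and nest the four metal pots in size order, each standing upright and fully down inside the next larger one, with the largest left about where it stands. Do not knock over or shove aside the microscope objective and the vee block.

Things in the scene. Friction and masses are not known exactly. Their poses are not given: they have to be found in the camera images.
- pot_a: Plain aluminium sample pot, the largest and shortest: a round straight-sided cup open at the top, 82 mm outside diameter, 40 mm tall, wall 3 mm (inside diameter 76 mm), floor 4 mm thick, outside narrowed by 3 mm of radius at the foot over the lowest 10 mm. Origin at the centre of its underside, z up along its axis.
- pot_b: Plain aluminium sample pot, the second largest: a round straight-sided cup open at the top, 68 mm outside diameter, 58 mm tall, wall 3 mm (inside diameter 62 mm), floor 4 mm thick, outside narrowed by 3 mm of radius at the foot over the lowest 10 mm. Origin at the centre of its underside, z up along its axis.
- pot_c: Plain aluminium sample pot, the third; at the start it holds the four balls: a round straight-sided cup open at the top, 54 mm outside diameter, 76 mm tall, wall 3 mm (inside diameter 48 mm), floor 4 mm thick, outside narrowed by 3 mm of radius at the foot over the lowest 10 mm. Origin at the centre of its underside, z up along its axis.
- pot_d: Plain aluminium sample pot, the smallest across and tallest: a round straight-sided cup open at the top, 40 mm outside diameter, 94 mm tall, wall 3 mm (inside diameter 34 mm), floor 4 mm thick, outside narrowed by 3 mm of radius at the foot over the lowest 10 mm. Origin at the centre of its underside, z up along its axis.
- ball1_center (a point): Centre of steel reference ball 1, 14 mm diameter, 11 g, one of four alike lying in pot_c at the start.
- ball2_center (a point): Centre of steel reference ball 2, 14 mm diameter, 11 g, one of four alike lying in pot_c at the start.
- ball3_center (a point): Centre of steel reference ball 3, 14 mm diameter, 11 g, one of four alike lying in pot_c at the start.
- ball4_center (a point): Centre of steel reference ball 4, 14 mm diameter, 11 g, one of four alike lying in pot_c at the start.
- dish: Round shallow amber glass dish, 120 mm outside diameter, 34 mm tall, wall 4 mm, floor 5 mm thick, 0.45 kg, loose on the bench. Origin at the centre of its underside, z up.
- lens: Bystander: dark microscope objective standing upright on its nose, loose, 33 mm diameter, 56 mm tall. Origin at the centre of its underside, z up.
- vee: Bystander: small dark steel vee block, loose, 40 x 40 mm, 34 mm tall. Origin at the centre of its underside, z up, groove along its x.
- post: Bystander: fixed optical post on a 40 x 40 x 10 mm base; 18 mm diameter up to 70 mm, then 12 mm diameter up to its top at 130 mm. Origin at the centre of its underside, z up.

How it is judged:
At the end, for the whole second after the job is handed in: pot_a upright on the bench within 50 mm of its start; b in a, c in b, d in c: underside at most 7 mm above that of the pot around it, within 8 mm of its centre, upright within 0.1 rad, at rest; all four balls in the upright dish (centre below its rim, within 56 mm of its centre) (angle between each of pot_a, dish, pot_b, pot_c, pot_d's own z axis and vertical below 0.1 rad and height (world z) of pot_a below 0.006 m and distance of pot_a from where it was at the start of the episode below 0.05 m and horizontal distance between pot_b and pot_a below 0.008 m and z of pot_b in the frame of pot_a between 0 and 0.007 m and linear speed of each of pot_b, pot_c, pot_d below 0.02 m/s and horizontal distance between pot_c and pot_b below 0.008 m and z of pot_c in the frame of pot_b between 0 and 0.007 m and horizontal distance between pot_d and pot_c below 0.008 m and z of pot_d in the frame of pot_c between 0 and 0.007 m and z of each of ball1_center, ball2_center, ball3_center, ball4_center in the frame of dish below 0.034 m and horizontal distance between each of ball1_center, ball2_center, ball3_center, ball4_center and dish below 0.056 m); the robot touches nothing.
It fails at once if the microscope objective is shoved more than 30 mm or knocked over (distance of lens from where it was at the start of the episode above 0.03 m or angle between lens's own z axis and vertical above 0.35 rad).
It fails at once if the vee block is shoved more than 30 mm or knocked over (distance of vee from where it was at the start of the episode above 0.03 m or angle between vee's own z axis and vertical above 0.35 rad).
It also fails if it takes over 72 s, if anything falls off the work surface, if the arm or the gripper's body presses on something with over 40 N, if the wrist force passes 120 N, or if a joint passes its speed limit or range.

ROBOT

A 6-joint arm with a two-finger parallel gripper is mounted at the origin on the work surface. World frame = base frame: x ahead of the robot, y to its left, z up, the work surface at z = 0. Lengths are in m, angles in rad, forces in N, time in s.
With the tool pointing down it reaches from about 0.25 to 0.775 m from the base axis. Payload 4 kg.
Tool frame: the origin (TCP) lies at the very end of the fingers, on their centre line; the grasp point (between the pads) lies 19 mm behind it; z points along the fingers, y is the line along which they close (so a half turn about z gives the same grasp; the last joint's range is limited). The gripper opens to 94 mm and grips with 3 to 60 N. Pads are 16 mm wide; open, the fingers measure 119 mm over their backs; the gripper's body (75 mm by 177 mm) begins 78 mm behind the grasp point.
Start: joints at [-0.103, 0.087, 1.371, -0, 1.684, -0.103], TCP at [0.55, -0, 0.206] pointing down, gripper open.
Joint ranges: [-3.1, 3.1], [-0.76, 2.03], [0.27, 2.55], [-1.08, 4.22], [0.17, 2.65], [-2.57, 2.57]. Speed limits (rad/s): [2.79, 2.79, 3.14, 3.14, 3.14, 3.14].

INTERFACE

Orientations are given as [roll, pitch, yaw] about the fixed x, y, z axes, in that order (R = Rz(yaw) Ry(pitch) Rx(roll)).
In Python, from station import r gives the robot as it stands.
- The arm moves only by the shell command python3 -m crank 'ROWS' [FORCE]. ROWS is JSON, one flat list of numbers, 7 for each row, row after row: the opening, from 0 (shut) to 1 (fully open), then the shift along the tool's x, y, z normalised to -1 to 1, where 1 is 0.15 m, then the turn, a rotation vector about the tool's x, y, z normalised to -1 to 1, where 1 is 45 degrees. A call has 1 to 20 rows; each row is the pose to reach, as a shift and turn from the pose commanded when the call began, along the tool's axes at that moment; what a row does not reach only later rows make up. A row lasts 1/8 s, in which the tool goes at most 62.5 mm and 10.7 degrees, less where a joint would pass 70% of its speed; a pose out of reach is approached as far as the arm can. A call with a number of a shift or a turn outside -1 to 1 is refused whole. A call with a gripper value outside its range is refused whole. The fingers move at their own pace and stop on an object; FORCE is the grip in N (left out, the last holds). Time passes only in rows, so rows that repeat a pose let the fingers close. It gives the time, the measured TCP pose, the force, the opening and the grip force at its end, in the units of the state.
- r.read_state(): the state, without advancing time (a new reading comes with each control period).
- r.camera(name): name is "scene" or "side" or "wrist"; returns a dict with "color" (384x512x3 uint8, red, green, blue), "K" (3x3 intrinsics, pixels), "rvec" (rotation vector, rad) and "tvec" (3), from world to camera coordinates, as OpenCV has them. Camera axes: x right, y down, z forward; pixel columns grow to the right and rows downward; lengths in m; the calibration is good to about 2 mm. The wrist camera is an equidistant fisheye: a pixel r from the principal point sees the ray r / f radians off the axis. A picture is of the moment at which its call begins. There is no depth.
- r.close_job(): hands the job in; it is judged then, once.
The state is a dict: "time_s": time; "qpos": joint angles; "joint_vel": joint speeds; "joint_torque": joint torques, N m; "position": TCP position; "tcp_rot": TCP orientation; "wrist_force": force on the tool from outside, world axes, zero at the start; "ft_torque": the same for the moment, N m; "width": finger opening in m; "grasp_force": force on a finger pad.
Only numpy, scipy, OpenCV 4.12 (cv2) and the standard library are available. Lean on these libraries where they do the work, as an engineer would, in place of code of your own. Each camera call takes 0.05 s, during which the arm holds its last target. There are 200 camera calls.

## Working session

There is one attempt and no reset: what is moved stays moved. The work goes in short steps, Python scripts to look and compute and a shell command to move; the robot and the scene stay as the last step left them, time stands still between calls to the robot, and variables do not carry over. Pictures are saved under pics/ and viewed, at most 10 in all, crops included, and the job is handed in when it is done.

```bash
mkdir -p pics; ls
python3 - <<'E'
from station import r
import cv2
print(r.read_state())
for n in("scene","side"):
    c=r.camera(n); cv2.imwrite(f"pics/{n}0.png",c["color"][:,:,::-1]); print(n,c["K"],c["rvec"],c["tvec"])
E
```

```text
pics
{'time_s': 0.0, 'qpos': array([-1.03098163e-01,  8.79194806e-02,  1.37225256e+00, -1.89495614e-05,
        1.68356334e+00, -1.03107517e-01]), 'joint_vel': array([-1.00506812e-03,  1.33120801e-05,  1.73530025e-03, -1.96021278e-03,
        1.64571176e-04, -6.53620055e-05]), 'joint_torque': array([ 1.28542815e-03, -3.40182602e+01, -3.02423716e+01,  7.18220207e-02,
        3.29729996e-02, -1.13141955e-04]), 'position': array([5.49458048e-01, 4.58267850e-05, 2.04324430e-01]), 'tcp_rot': array([-3.13945936e+00, -2.01806887e-04,  1.57080335e+00]), 'wrist_force': array([-1.03273803, -0.21493016, -0.3010769 ]), 'ft_torque': array([ 0.02923284,  0.03382842, -0.02525536]), 'grasp_force': 0.0, 'width': 0.09374378843831037}
scene [[369.18164098   0.         255.59487371]
 [  0.         369.18164098 196.01928874]
 [  0.           0.           1.        ]] [ 2.27457169  0.67216972 -0.25069697] [-0.44091287 -0.19191107  1.113467  ]
side [[431.70290551   0.         258.01933605]
 [  0.         431.70290551 184.22138312]
 [  0.           0.           1.        ]] [ 2.0728087  -0.19115379  0.08546772] [-0.54453937  0.09374595  0.80934905]
```

View pics/scene0.png

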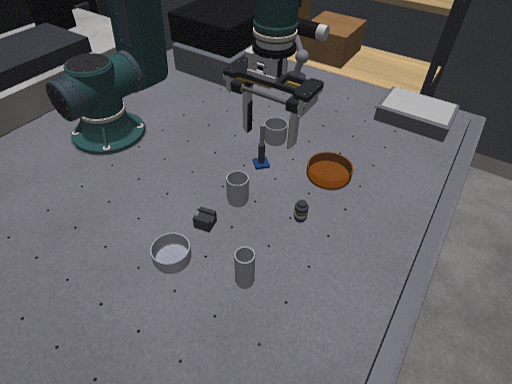

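View pics/side0.png

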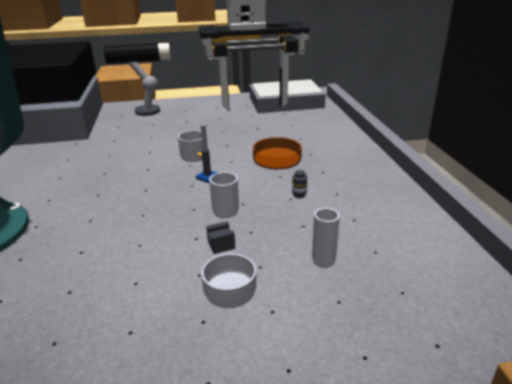

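The pictures show (scene/side pixels, rim centres):

| Object | Scene | Side |
|---|---|---|
| pot_a | (171,247) | (229,270) |
| pot_c (taller middle) | (237,180) | (225,181) |
| pot_b | (276,124) | (190,137) |
| pot_d | (245,252) | (326,215) |
| dish | (330,163) | (277,147) |
| lens | (301,205) | (300,178) |
| vee | (205,219) | (221,237) |
| post | (262,160) | (205,175) |

I'll cast rays for these and make enlarged crops.

```bash
cat > h.py <<'E'
from station import r
import cv2,numpy as np
def cast(c,uv,z):
    R=cv2.Rodrigues(np.array(c["rvec"]))[0];t=np.array(c["tvec"]).ravel()
    uv=np.atleast_2d(uv).astype(float)
    d=np.c_[uv,np.ones(len(uv))]@np.linalg.inv(c["K"]).T@R
    o=-R.T@t
    return (o+d*((z-o[2])/d[:,2])[:,None])[:,:2]
def proj(c,P):
    return cv2.projectPoints(np.atleast_2d(P).astype(float),np.array(c["rvec"]),np.array(c["tvec"]),np.array(c["K"]),None)[0][:,0]
E
python3 - <<'E'
from h import *
S=r.camera("scene");D=r.camera("side")
for n,a,b,z in [("a",(171,247),(229,270),.04),("c",(237,180),(225,181),.076),("b",(276,124),(190,137),.058),("d",(245,252),(326,215),.094),("dish",(330,163),(277,147),.034),("lens",(301,203),(300,174),.056),("vee",(206,213),(221,231),.034),("post",(264,126),(204,126),.13)]:
    print(n,cast(S,a,z).round(3),cast(D,b,z).round(3))
T=[]
for c,ctrs in((S,[(171,252),(237,188),(276,130),(245,267)]),(D,[(229,278),(225,195),(190,145),(326,235)])):
    T.append(np.hstack([cv2.resize(c["color"][y-32:y+32,x-32:x+32],(200,200),interpolation=cv2.INTER_CUBIC) for x,y in ctrs]))
cv2.imwrite("pics/crops.png",np.vstack(T)[:,:,::-1])
E
```

```text
a [[ 0.467 -0.242]] [[ 0.467 -0.243]]
c [[ 0.487 -0.029]] [[ 0.486 -0.032]]
b [[0.435 0.245]] [[0.428 0.24 ]]
d [[ 0.625 -0.202]] [[ 0.626 -0.207]]
dish [[0.629 0.2  ]] [[0.633 0.19 ]]
lens [[0.64  0.006]] [[0.641 0.003]]
vee [[ 0.465 -0.123]] [[ 0.466 -0.132]]
post [[0.464 0.126]] [[0.46 0.12]]
```

View pics/crops.png

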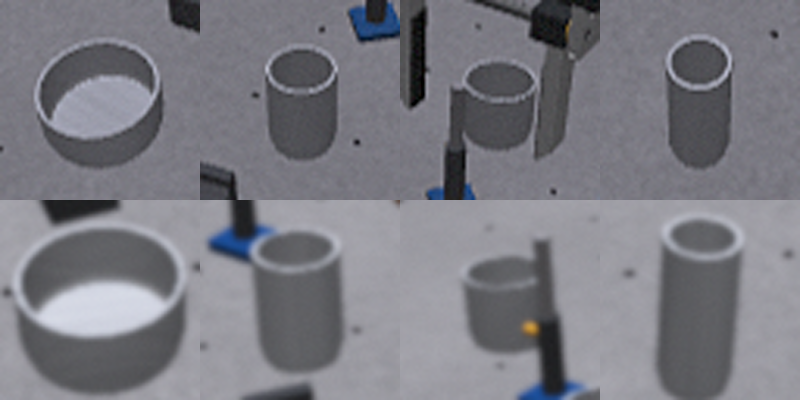

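The crops show bright rims on every pot; pot_b's rim is partly hidden (by a finger in scene and by the post in side). I'll fit known-radius circles to the bright rim pixels cast onto the rim planes.

```bash
cat >> h.py <<'E'
from scipy.optimize import least_squares
from scipy.spatial.transform import Rotation as Ro
def rim(c,g,z,Rm,gate=.006):
    """bright rim pixels near guess g, cast on plane z, circle of mean radius Rm"""
    G=cv2.cvtColor(c["color"],cv2.COLOR_RGB2GRAY).astype(np.float32)
    th=cv2.morphologyEx(G,cv2.MORPH_TOPHAT,np.ones((7,7)))
    v,u=np.where(th>18); P=cast(c,np.c_[u,v],z); w=th[v,u]
    g=np.array(g,float)
    for k in (2.,1.5,1.,.7,.5):
        s=abs(np.linalg.norm(P-g,axis=1)-Rm)<gate*k; Q=P[s]
        g=least_squares(lambda x:(np.linalg.norm(Q-x,axis=1)-Rm)*np.sqrt(w[s]),g,loss="soft_l1",f_scale=.01).x
    rs=np.linalg.norm(Q-g,axis=1)-Rm
    return g.round(4),len(Q),rs.std().round(4)
POTS=dict(a=((.467,-.243),.04,.0395),b=((.432,.243),.058,.0325),c=((.487,-.030),.076,.0255),d=((.625,-.205),.094,.0185))
E
python3 - <<'E'
from h import *
S=r.camera("scene");D=r.camera("side")
for n,(g,z,R) in POTS.items(): print(n,rim(S,g,z,R),rim(D,g,z,R))
for c in(S,D):
    h=cv2.cvtColor(c["color"],cv2.COLOR_RGB2HSV)
    m=cv2.inRange(h,(5,150,60),(20,255,255)); n,l,s,ce=cv2.connectedComponentsWithStats(m)
    i=[k for k in range(1,n) if s[k,4]>400]
    for k in i:
        v,u=np.where(l==k); P=cast(c,np.c_[u,v],.034); q=P[np.linalg.norm(P-[.63,.195],axis=1)<.09]
        ct=max(cv2.findContours((l==k).astype(np.uint8),0,1)[0],key=len)[:,0]; P=cast(c,ct,.034)
        g=np.array([.63,.195]); cam=-cv2.Rodrigues(np.array(c["rvec"]))[0].T@np.array(c["tvec"]).ravel()
        for _ in range(4):  # far arc is the true rim edge
            f=P[(P-g)@(g-cam[:2])>0]; g=least_squares(lambda x:np.linalg.norm(f-x,axis=1)-.06,g).x
        print("dish",s[k,4],g.round(4),(np.linalg.norm(f-g,axis=1)-.06).std())
E
```

```text
a (array([ 0.4651, -0.2442]), 112, np.float64(0.0012)) (array([ 0.4664, -0.2421]), 246, np.float64(0.0016))
b (array([0.4322, 0.2483]), 63, np.float64(0.0018)) (array([0.4319, 0.252 ]), 23, np.float64(0.0016))
c (array([ 0.4821, -0.0213]), 85, np.float64(0.0015)) (array([ 0.4834, -0.02  ]), 83, np.float64(0.0018))
d (array([ 0.6264, -0.2066]), 108, np.float64(0.0012)) (array([ 0.6277, -0.2046]), 95, np.float64(0.0014))
dish 1069 [0.6395 0.174 ] 0.010571364354920443
dish 1338 [-1.1463  4.0344] 0.030654126709449007
dish 1296 [-0.3371  3.7431] 0.034999207056876994
dish 715 [0.525  3.4232] 0.028553521482406294
dish 1060 [0.1482 1.0382] 0.01357966454321537
dish 1182 [0.6309 0.1806] 0.0018913357776161209
```

Run:
```python
from h import *
S=r.camera("scene");D=r.camera("side")
t=np.linspace(0,2*np.pi,60)
T=[]
for c in(S,D):
    row=[]
    big=cv2.resize(c["color"],None,fx=4,fy=4,interpolation=cv2.INTER_CUBIC)
    for n,(x,y),z,R in [("b",(.432,.249),.058,.0325),("c",(.4828,-.0207),.076,.0255),("dish",(.631,.1806),.034,.060)]:
        p=proj(c,np.c_[x+R*np.cos(t),y+R*np.sin(t),z+0*t]); q=(p*4+1.5).astype(int)
        for k in q: cv2.circle(big,tuple(map(int,k)),1,(255,0,0),-1)
        m=q.mean(0).astype(int); row.append(big[m[1]-130:m[1]+130,m[0]-130:m[0]+130])
    T.append(np.hstack(row))
cv2.imwrite("pics/chk.png",np.vstack(T)[:,:,::-1])
```

```text
(no output)
```

View pics/chk.png

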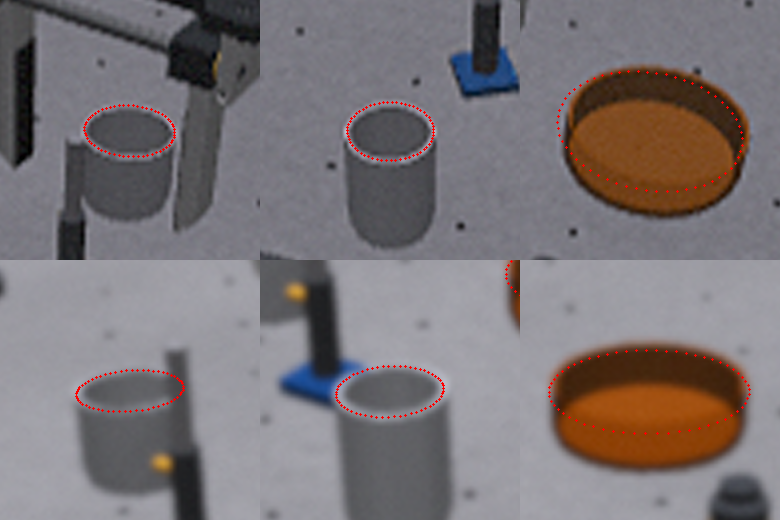

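Pots b and c reproject onto their rims. The dish needs about 4 mm more in +x, so I take it at about (0.635, 0.181). pot_c is at (0.483,-0.021) and pot_b at (0.432,0.249). I go for pot_b first.

```bash
cat >> h.py <<'E'
def rel(p,rpy=None):
    s=r.read_state(); R0=Ro.from_euler("xyz",s["tcp_rot"]); sh=R0.inv().apply(np.array(p)-s["position"])/.15
    rv=np.zeros(3) if rpy is None else (R0.inv()*Ro.from_euler("xyz",rpy)).as_rotvec()/(np.pi/4)
    return sh.round(3),rv.round(3)
E
python3 -m crank '[1,1,-0.783,0.26,0,0,0, 1,1,-0.783,0.26,0,0,0, 1,1,-0.783,0.26,0,0,0, 1,1,-0.783,0.26,0,0,0, 1,1,-0.783,0.26,0,0,0]' 20
python3 - <<'E'
from h import *
S=r.camera("scene");D=r.camera("side")
cv2.imwrite("pics/s1.png",S["color"][:,:,::-1])
print(rim(S,(.432,.249),.058,.0325),rim(D,(.432,.249),.058,.0325),rel((.432,.249,.038),(np.pi,0,np.pi/2)))
E
```

```text
time_s: 1.02
position: [0.4328, 0.1501, 0.1669]
tcp_rot: [3.14, 0.0, 1.572]
wrist_force: [1.3, 0.3, 0.1]
width: 0.0939
grasp_force: 0.0
(array([0.4309, 0.2487]), 59, np.float64(0.0017)) (array([0.432 , 0.2521]), 24, np.float64(0.0016)) (array([ 0.665, -0.013,  0.86 ]), array([ 0.002,  0.   , -0.002]))
```

```bash
python3 -m crank '[1,0.665,-0.01,0,0,0,0, 1,0.665,-0.01,0.2,0,0,0, 1,0.665,-0.01,0.86,0,0,0, 1,0.665,-0.01,0.86,0,0,0, 1,0.665,-0.01,0.86,0,0,0, 0.5,0.665,-0.01,0.86,0,0,0, 0.5,0.665,-0.01,0.86,0,0,0, 0.5,0.665,-0.01,0.86,0,0,0, 0.5,0.665,-0.01,0.86,0,0,0, 0.5,0.665,-0.01,0.86,0,0,0, 0.5,0.665,-0.01,0.86,0,0,0]' 20
```

```text
time_s: 2.5
position: [0.4321, 0.2501, 0.0395]
tcp_rot: [3.139, -0.001, 1.571]
wrist_force: [-1.0, -0.2, 6.2]
width: 0.0683
grasp_force: 20.0
```

```bash
python3 -m crank '[0.5,0,0,-1,0,0,0, 0.5,0,0,-1,0,0,0, 0.5,-0.2,0,-1,0,0,0, 0.5,-1,0.1,-1,0,0,0, 0.5,-1,0.1,-1,0,0,0, 0.5,-1,0.1,-1,0,0,0]' 20
python3 -m crank '[0.5,-1,0.1,0,0,0,0, 0.5,-1,0.1,0,0,0,0, 0.5,-1,0.1,0,0,0,0]'
python3 -m crank '[0.5,-1,0.02,0,0,0,0, 0.5,-1,0.02,0,0,0,0, 0.5,-1,0.02,0,0,0,0, 0.5,-1,0.02,0,0,0,0]'
python3 - <<'E'
from h import *
D=r.camera("side");print(rim(D,(.466,-.243),.04,.0395));s=r.read_state();z=s["position"][2]+.0205;print(s["position"],rim(D,s["position"][:2],z,.0325))
print(rel((.4658,-.2432,.120)),rel((.4658,-.2432,.047)))
E
```

```text
time_s: 3.25
position: [0.4464, 0.0964, 0.1876]
tcp_rot: [3.141, 0.001, 1.564]
wrist_force: [0.5, 0.9, -1.5]
width: 0.068
grasp_force: 20.0
time_s: 3.62
position: [0.4612, -0.0518, 0.1873]
tcp_rot: [3.141, 0.0, 1.569]
wrist_force: [0.5, 0.7, -1.0]
width: 0.068
grasp_force: 20.0
time_s: 4.12
position: [0.4643, -0.2008, 0.1869]
tcp_rot: [-3.141, -0.001, 1.569]
wrist_force: [0.3, -0.2, -1.1]
width: 0.0683
grasp_force: 20.0
(array([ 0.4664, -0.2421]), 250, np.float64(0.0016))
[ 0.46429912 -0.19957196  0.18706329] (array([ 0.4651, -0.2047]), 231, np.float64(0.0017))
(array([-0.291,  0.01 ,  0.447]), array([0., 0., 0.])) (array([-0.292,  0.01 ,  0.933]), array([0., 0., 0.]))
```

Run:
```python
from h import *
D=r.camera("side");S=r.camera("scene");s=r.read_state();z=s["position"][2]+.0185
print(s["position"])
for c in(D,S):print(rim(c,s["position"][:2],z,.0325))
for c in(D,S):print(rim(c,(.466,-.243),.04,.0395))
```

```text
[ 0.4643727  -0.19869294  0.18738982]
(array([ 0.4652, -0.1999]), 228, np.float64(0.0017))
(array([ 0.4652, -0.1997]), 145, np.float64(0.0016))
(array([ 0.4663, -0.2421]), 251, np.float64(0.0016))
(array([ 0.4652, -0.2442]), 115, np.float64(0.0012))
```

```bash
python3 -m crank '[0.5,-0.29,0.005,0.3,0,0,0, 0.5,-0.29,0.005,0.55,0,0,0, 0.5,-0.29,0.005,0.55,0,0,0, 0.5,-0.29,0.005,0.75,0,0,0, 0.5,-0.29,0.005,0.94,0,0,0, 0.5,-0.29,0.005,0.94,0,0,0, 0.5,-0.29,0.005,0.94,0,0,0]'
python3 -m crank '[0.95,0,0,0,0,0,0, 0.95,0,0,0,0,0,0, 0.95,0,0,0,0,0,0, 0.95,0,0,-0.8,0,0,0, 0.95,0,0,-0.8,0,0,0, 0.95,0.2,0,-0.8,0,0,0, 0.95,0.2,0,-0.8,0,0,0]'
python3 - <<'E'
from h import *
D=r.camera("side");S=r.camera("scene")
for c in(D,S):print(rim(c,(.466,-.243),.062,.0325),rim(c,(.466,-.243),.04,.0395),rim(c,(.483,-.021),.076,.0255))
cv2.imwrite("pics/n1.png",np.hstack([S["color"][150:330,100:350],D["color"][150:330,100:350]])[:,:,::-1])
E
```

```text
time_s: 5.15
position: [0.4664, -0.2439, 0.0491]
tcp_rot: [3.138, 0.002, 1.572]
wrist_force: [0.0, 0.6, -1.3]
width: 0.0681
grasp_force: 20.0
time_s: 6.02
position: [0.4652, -0.213, 0.1677]
tcp_rot: [3.14, 0.001, 1.573]
wrist_force: [-0.7, -0.6, -0.2]
width: 0.0896
grasp_force: 0.0
(array([ 0.4681, -0.2444]), 281, np.float64(0.0016)) (array([ 0.4663, -0.2431]), 268, np.float64(0.0016)) (array([ 0.4833, -0.0201]), 88, np.float64(0.0018))
(array([ 0.4664, -0.2449]), 154, np.float64(0.0014)) (array([ 0.4653, -0.2443]), 163, np.float64(0.0015)) (array([ 0.4821, -0.0214]), 85, np.float64(0.0015))
```

View pics/n1.png

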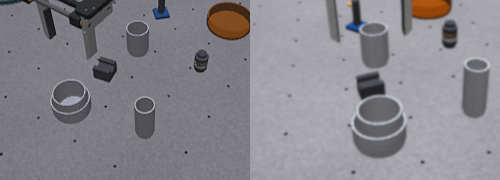

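Picture n1 shows pot_b seated in pot_a (scene crop about (71,100)), with the rims concentric. Next I turn the tool for an oblique grasp of pot_c.

```bash
cat >> h.py <<'E'
def ob(beta,az=0,roll=0):
    b,a=np.radians([beta,az]); z=np.array([np.cos(b)*np.cos(a),np.cos(b)*np.sin(a),-np.sin(b)]); y=np.array([-np.sin(a),np.cos(a),0])
    return (Ro.from_matrix(np.c_[np.cross(y,z),y,z])*Ro.from_euler("z",roll,degrees=True)).as_euler("xyz")
E
python3 -m crank '[0.95,1,0.23,-0.3,0,0,-1, 0.95,1,0.23,-0.3,0,0,-1, 0.95,1,0.23,-0.3,0,0,-1, 0.95,1,0.23,-0.3,0,0,-1, 0.95,1,0.23,-0.3,0,0,-1]'
python3 - <<'E'
from h import *
print(r.read_state()["qpos"].round(2))
print(rel((.501,-.021,.21),ob(90)),rel((.501,-.021,.20),ob(45)))
E
```

```text
time_s: 6.75
position: [0.4992, -0.064, 0.2104]
tcp_rot: [-3.14, -0.001, 2.356]
wrist_force: [0.4, -0.3, 0.0]
width: 0.0898
grasp_force: 0.0
[-0.24 -0.02  1.47 -0.    1.69 -1.03]
(array([0.194, 0.211, 0.003]), array([-0.001, -0.002, -1.   ])) (array([0.194, 0.211, 0.069]), array([-0.393, -0.949, -0.947]))
```

```bash
python3 -m crank '[0.95,0.194,0.211,0.05,-0.39,-0.95,-0.95, 0.95,0.194,0.211,0.05,-0.39,-0.95,-0.95, 0.95,0.194,0.211,0.05,-0.39,-0.95,-0.95, 0.95,0.194,0.211,0.05,-0.39,-0.95,-0.95, 0.95,0.194,0.211,0.05,-0.39,-0.95,-0.95, 0.95,0.194,0.211,0.05,-0.39,-0.95,-0.95, 0.95,0.194,0.211,0.05,-0.39,-0.95,-0.95]'
python3 - <<'E'
from h import *
print(r.read_state()["qpos"].round(2))
print(rel((.501,-.021,.16),ob(20)),rel((.501,-.021,.0535),ob(20)))
E
```

```text
time_s: 7.62
position: [0.4987, -0.0222, 0.2]
tcp_rot: [3.141, 0.781, 3.136]
wrist_force: [-0.4, -0.3, 0.3]
width: 0.0892
grasp_force: 0.0
[-0.31 -0.61  2.12  0.27  0.89 -1.96]
(array([0.177, 0.008, 0.2  ]), array([-0.006, -0.561, -0.004])) (array([0.677, 0.008, 0.704]), array([-0.006, -0.561, -0.004]))
```

Joint 2 is near its limit straight on, so I'll approach pot_c at azimuth 50° with the tool 25° below horizontal, which retracts the wrist less.

Run:
```python
from h import *
print(rel((.50,-.015,.22),ob(40,25)),rel((.494,-.008,.19),ob(25,50)))
```

```text
(array([-0.1  ,  0.048, -0.089]), array([-0.414, -0.115, -0.381])) (array([0.069, 0.095, 0.025]), array([-0.919, -0.42 , -0.647]))
```

```bash
python3 -m crank '[0.95,0.07,0.095,0.025,-0.92,-0.42,-0.65, 0.95,0.07,0.095,0.025,-0.92,-0.42,-0.65, 0.95,0.07,0.095,0.025,-0.92,-0.42,-0.65, 0.95,0.07,0.095,0.025,-0.92,-0.42,-0.65, 0.95,0.07,0.095,0.025,-0.92,-0.42,-0.65, 0.95,0.07,0.095,0.025,-0.92,-0.42,-0.65, 0.95,0.07,0.095,0.025,-0.92,-0.42,-0.65]'
python3 - <<'E'
from h import *
print(r.read_state()["qpos"].round(2))
c=np.array([.4828,-.0207,.060]); z=Ro.from_euler("xyz",ob(25,50)).as_matrix()[:,2]
print(rel(c+.019*z+[0,0,.06],ob(25,50)),rel(c+.019*z,ob(25,50)))
for n in("scene","side"):print(rim(r.camera(n),c[:2],.076,.0255))
E
```

```text
time_s: 8.5
position: [0.4925, 0.1379, 0.2714]
tcp_rot: [3.062, 0.925, -2.63]
wrist_force: [-0.3, 0.1, -0.3]
width: 0.0891
grasp_force: 0.0
[-0.3  -0.59  2.05  0.77  1.14 -2.56]
(array([ 1.13 , -0.868,  0.199]), array([-0.294, -0.254, -0.247])) (array([ 1.449, -0.887,  0.439]), array([-0.294, -0.254, -0.247]))
(array([ 0.4822, -0.0214]), 86, np.float64(0.0015))
(array([ 0.4834, -0.02  ]), 85, np.float64(0.0018))
```

Joint 6 hit its limit in that half-turn. I flip the grasp 180° about the tool axis, which is the same grasp with joint 6 in mid-range.

```bash
python3 -m crank '[0.95,0,-0.3,0,0,0,1, 0.95,0,-0.6,0,0,0,1, 0.95,0,-0.6,0,0,0,1, 0.95,0,-0.6,0,0,0,1, 0.95,0,-0.6,0,0,0,1]'
python3 -m crank '[0.95,0,0,0,0,0,1, 0.95,0,0,0,0,0,1, 0.95,0,0,0,0,0,1, 0.95,0,0,0,0,0,1, 0.95,0,0,0,0,0,1]'
python3 -m crank '[0.95,0,0,0,0,0,1, 0.95,0,0,0,0,0,1, 0.95,0,0,0,0,0,1, 0.95,0,0,0,0,0,1, 0.95,0,0,0,0,0,1]'
python3 - <<'E'
from h import *
print(r.read_state()["qpos"].round(2))
c=np.array([.4828,-.0207,.060]); z=Ro.from_euler("xyz",ob(25,50)).as_matrix()[:,2]
print(rel(c+.019*z+[0,0,.12],ob(25,50,180)),rel(c+.019*z,ob(25,50,180)))
E
```

```text
time_s: 9.22
position: [0.5412, 0.0612, 0.2656]
tcp_rot: [2.359, 0.56, 2.671]
wrist_force: [0.5, -0.1, 0.3]
width: 0.0895
grasp_force: 0.0
time_s: 9.85
position: [0.5408, 0.0621, 0.266]
tcp_rot: [2.214, -0.044, 2.148]
wrist_force: [-0.1, -0.1, -0.3]
width: 0.0892
grasp_force: 0.0
time_s: 10.48
position: [0.5407, 0.0622, 0.2661]
tcp_rot: [2.413, -0.638, 1.593]
wrist_force: [-0.3, -0.7, -0.5]
width: 0.089
grasp_force: 0.0
[-0.48 -0.42  1.96  0.86  1.21 -0.41]
(array([-0.741, -0.395, -0.042]), array([0.177, 0.351, 0.753])) (array([-1.218, -0.823,  0.437]), array([0.177, 0.351, 0.753]))
```

```bash
python3 -m crank '[0.95,-0.2,-0.1,-0.04,0.177,0.35,0.75, 0.95,-0.74,-0.395,-0.04,0.177,0.35,0.75, 0.95,-0.74,-0.395,-0.04,0.177,0.35,0.75, 0.95,-0.74,-0.395,-0.04,0.177,0.35,0.75, 0.95,-0.74,-0.395,-0.04,0.177,0.35,0.75, 0.95,-0.74,-0.395,-0.04,0.177,0.35,0.75]'
python3 - <<'E'
from h import *
print(r.read_state()["qpos"].round(2))
c=np.array([.4828,-.0207,.060]); z=Ro.from_euler("xyz",ob(25,50)).as_matrix()[:,2]
print(rel(c+.019*z,ob(25,50,180)))
for n in("scene","side"):cv2.imwrite(f"pics/g_{n}.png",r.camera(n)["color"][:,:,::-1])
cv2.imwrite("pics/g.png",np.hstack([cv2.imread("pics/g_scene.png")[60:300,80:400],cv2.imread("pics/g_side.png")[60:300,80:400]]))
E
```

```text
time_s: 11.22
position: [0.4941, -0.0068, 0.1723]
tcp_rot: [3.132, -1.134, 0.882]
wrist_force: [-0.4, 0.3, 0.4]
width: 0.0892
grasp_force: 0.0
[-0.86 -0.11  2.06  1.11  1.55 -0.41]
(array([-0.729, -0.002,  0.336]), array([0.001, 0.001, 0.005]))
```

View pics/g.png

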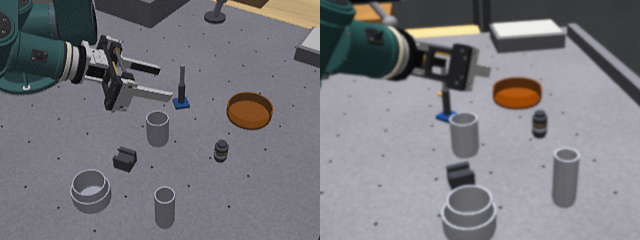

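The picture shows the gripper held obliquely above pot_c (left crop (157,128)), with vee, lens and post clear. I descend and grip.

```bash
python3 -m crank '[0.95,-0.36,0,0.168,0,0,0, 0.95,-0.729,0,0.336,0,0,0, 0.95,-0.729,0,0.336,0,0,0, 0.95,-0.729,0,0.336,0,0,0, 0.4,-0.729,0,0.336,0,0,0, 0.4,-0.729,0,0.336,0,0,0, 0.4,-0.729,0,0.336,0,0,0, 0.4,-0.729,0,0.336,0,0,0, 0.4,-0.729,0,0.336,0,0,0, 0.4,-0.729,0,0.336,0,0,0, 0.4,-0.729,0,0.336,0,0,0]' 25
python3 - <<'E'
from h import *
s=r.read_state();print(s["qpos"].round(2))
p=s["position"]
print(rel(p+[0,0,.10]),rel((.60,.10,.17),ob(25,50,180)),rel((.62,.19,.17),ob(25,70,180)))
E
```

```text
time_s: 12.7
position: [0.4937, -0.0072, 0.052]
tcp_rot: [3.14, -1.136, 0.874]
wrist_force: [-0.8, -1.2, 4.7]
width: 0.0531
grasp_force: 25.0
[-0.86  0.13  2.13  1.13  1.41 -0.7 ]
(array([ 0.605,  0.   , -0.281]), array([0., 0., 0.])) (array([1.136, 0.083, 0.578]), array([ 0.001, -0.001,  0.   ])) (array([ 1.366, -0.201,  1.072]), array([ 0.404, -0.001, -0.187]))
```

```bash
python3 -m crank '[0.4,0.3,0,-0.14,0,0,0, 0.4,0.67,0,-0.31,0,0,0, 0.4,0.67,0,-0.31,0,0,0, 0.4,0.67,0,-0.31,0,0,0]'
python3 - <<'E'
from h import *
print(rel((.58,.12,.165),ob(25,60,180)),rel((.626,.208,.107),ob(25,70,180)))
E
```

```text
time_s: 13.2
position: [0.4931, -0.0067, 0.1605]
tcp_rot: [-3.139, -1.132, 0.87]
wrist_force: [-0.3, -0.8, -2.0]
width: 0.0534
grasp_force: 25.0
(array([ 0.46, -0.1 ,  0.91]), array([ 0.202,  0.003, -0.096])) (array([ 0.384, -0.242,  1.66 ]), array([ 0.403,  0.003, -0.19 ]))
```

```bash
python3 -m crank '[0.4,0.15,-0.03,0.3,0.07,0,-0.03, 0.4,0.3,-0.07,0.6,0.13,0,-0.06, 0.4,0.46,-0.1,0.91,0.2,0,-0.1, 0.4,0.46,-0.1,0.91,0.2,0,-0.1, 0.4,0.46,-0.1,0.91,0.2,0,-0.1]'
python3 - <<'E'
from h import *
print(r.read_state()["qpos"].round(2),rel((.626,.208,.107),ob(25,70,180)))
E
```

```text
time_s: 13.82
position: [0.5793, 0.1203, 0.1641]
tcp_rot: [3.141, -1.132, 1.048]
wrist_force: [-0.5, -0.2, -0.0]
width: 0.0529
grasp_force: 25.0
[-0.48  0.05  1.92  1.18  1.37 -0.35] (array([-0.063, -0.022,  0.761]), array([ 0.2  ,  0.003, -0.094]))
```

```bash
python3 -m crank '[0.4,-0.02,-0.01,0.25,0.07,0,-0.03, 0.4,-0.04,-0.015,0.5,0.14,0,-0.06, 0.4,-0.063,-0.022,0.76,0.2,0,-0.09, 0.4,-0.063,-0.022,0.76,0.2,0,-0.09, 0.4,-0.063,-0.022,0.76,0.2,0,-0.09]'
python3 -m crank '[0.4,0,0,0,0,0,0.25, 0.4,0,0,0,0,0,0.5, 0.4,0,0,0,0,0,0.75, 0.4,0,0,0,0,0,1, 0.4,0,0,0,0,0,1]'
python3 - <<'E'
from h import *
print(r.read_state()["qpos"].round(2))
for n in("scene","side"):cv2.imwrite(f"pics/p_{n}.png",r.camera(n)["color"][:,:,::-1])
cv2.imwrite("pics/p.png",np.hstack([cv2.imread("pics/p_scene.png")[60:300,80:400],cv2.imread("pics/p_side.png")[60:300,80:400]]))
E
```

```text
time_s: 14.45
position: [0.6271, 0.206, 0.1095]
tcp_rot: [3.139, -1.133, 1.22]
wrist_force: [-0.1, 0.0, -1.4]
width: 0.0532
grasp_force: 25.0
time_s: 15.08
position: [0.6276, 0.2058, 0.1111]
tcp_rot: [-2.157, -0.699, 0.049]
wrist_force: [-0.2, 0.3, -1.3]
width: 0.0533
grasp_force: 25.0
[-0.28  0.29  1.77  1.21  1.31  0.36]
```

View pics/p.png

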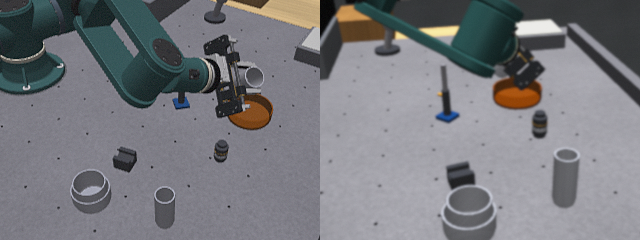

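The picture shows pot_c tilted 45° over the dish, mouth to +x (left crop (255,78)), post and lens clear. I carry on rolling, slowly.

```bash
python3 -m crank '[0.4,0,0,0,0,0,0.25, 0.4,0,0,0,0,0,0.5, 0.4,0,0,0,0,0,0.65, 0.4,0,0,0,0,0,0.75, 0.4,0,0,0,0,0,0.85, 0.4,0,0,0,0,0,0.92, 0.4,0,0,0,0,0,1, 0.4,0,0,0,0,0,1]'
python3 -m crank '[0.4,0,0,0,0,0,0.08, 0.4,0,0,0,0,0,0.16, 0.4,0,0,0,0,0,0.24, 0.4,0,0,0,0,0,0.32, 0.4,0,0,0,0,0,0.4, 0.4,0,0,0,0,0,0.48, 0.4,0,0,0,0,0,0.56, 0.4,0,0,0,0,0,0.64, 0.4,0,0,0,0,0,0.72, 0.4,0,0,0,0,0,0.8, 0.4,0,0,0,0,0,0.9, 0.4,0,0,0,0,0,1, 0.4,0,0,0,0,0,1, 0.4,0,0,0,0,0,1, 0.4,0,0,0,0,0,1]'
python3 - <<'E'
from h import *
print(r.read_state()["qpos"].round(2))
for n in("scene","side"):cv2.imwrite(f"pics/q_{n}.png",r.camera(n)["color"][:,:,::-1])
a=cv2.imread("pics/q_scene.png")[100:220,260:420];b=cv2.imread("pics/q_side.png")[90:210,200:360]
cv2.imwrite("pics/q.png",cv2.resize(np.hstack([a,b]),None,fx=2.5,fy=2.5))
E
```

```text
time_s: 16.18
position: [0.6275, 0.2069, 0.1103]
tcp_rot: [-2.008, -0.005, -0.351]
wrist_force: [0.7, 0.1, -1.0]
width: 0.0534
grasp_force: 25.0
time_s: 18.05
position: [0.6276, 0.2073, 0.1103]
tcp_rot: [-2.153, 0.692, -0.75]
wrist_force: [-0.1, 0.2, -0.6]
width: 0.0532
grasp_force: 25.0
[-0.28  0.29  1.77  1.21  1.31  1.93]
```

View pics/q.png

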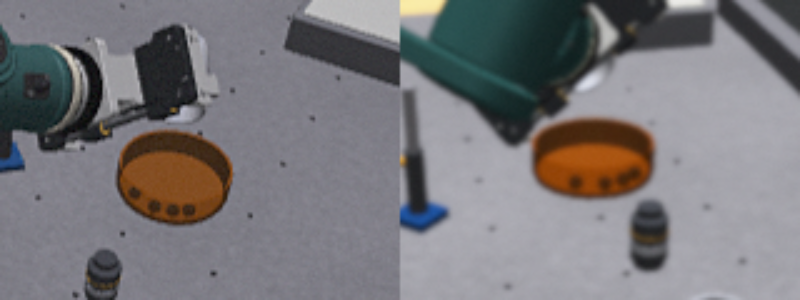

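All four balls lie in the dish: left crop at (135,192), (155,207), (173,210) and (190,210). I lift away, roll pot_c upright and carry it to pot_b.

Run:
```python
from h import *
print(rel((.61,.17,.21),ob(25,70,180+92)))
```

```text
(array([-0.36 , -0.328, -0.53 ]), array([-0.   , -0.004, -0.953]))
```

```bash
python3 -m crank '[0.4,-0.18,-0.16,-0.26,0,0,0, 0.4,-0.36,-0.33,-0.53,0,0,-0.5, 0.4,-0.36,-0.33,-0.53,0,0,-0.95, 0.4,-0.36,-0.33,-0.53,0,0,-0.95, 0.4,-0.36,-0.33,-0.53,0,0,-0.95, 0.4,-0.36,-0.33,-0.53,0,0,-0.95]'
python3 - <<'E'
from h import *
print(rel((.55,.06,.21),ob(25,60,180+45)))
E
```

```text
time_s: 18.9
position: [0.6101, 0.17, 0.2102]
tcp_rot: [-2.009, 0.035, -0.368]
wrist_force: [-0.1, -0.1, 0.2]
width: 0.0529
grasp_force: 25.0
(array([-0.11 ,  0.356, -0.748]), array([-0.072,  0.189, -0.954]))
```

```bash
python3 -m crank '[0.4,-0.04,0.12,-0.25,-0.02,0.06,-0.3, 0.4,-0.11,0.356,-0.75,-0.07,0.19,-0.95, 0.4,-0.11,0.356,-0.75,-0.07,0.19,-0.95, 0.4,-0.11,0.356,-0.75,-0.07,0.19,-0.95, 0.4,-0.11,0.356,-0.75,-0.07,0.19,-0.95, 0.4,-0.11,0.356,-0.75,-0.07,0.19,-0.95]'
python3 - <<'E'
from h import *
print(rel((.50,-.05,.18),ob(25,50,180)))
E
```

```text
time_s: 19.65
position: [0.5501, 0.0599, 0.2101]
tcp_rot: [-2.149, -0.692, -0.128]
wrist_force: [-0.8, -0.4, -0.3]
width: 0.0532
grasp_force: 25.0
(array([-0.311,  0.423, -0.643]), array([-0.192,  0.077, -0.91 ]))
```

```bash
python3 -m crank '[0.4,-0.1,0.14,-0.21,-0.06,0.02,-0.3, 0.4,-0.31,0.423,-0.64,-0.19,0.077,-0.91, 0.4,-0.31,0.423,-0.64,-0.19,0.077,-0.91, 0.4,-0.31,0.423,-0.64,-0.19,0.077,-0.91, 0.4,-0.31,0.423,-0.64,-0.19,0.077,-0.91, 0.4,-0.31,0.423,-0.64,-0.19,0.077,-0.91]'
python3 - <<'E'
from h import *
print(r.read_state()["qpos"].round(2))
z=Ro.from_euler("xyz",ob(25,30)).as_matrix()[:,2]
print(rel(np.array([.467,-.18,.188])+.019*z,ob(25,30,180)))
E
```

```text
time_s: 20.4
position: [0.5008, -0.0498, 0.1802]
tcp_rot: [-3.141, -1.135, 0.874]
wrist_force: [1.0, 0.0, -0.6]
width: 0.053
grasp_force: 25.0
[-0.92 -0.04  1.97  1.09  1.6  -0.42]
(array([-0.298,  0.423, -0.636]), array([-0.405, -0.001,  0.188]))
```

```bash
python3 -m crank '[0.4,-0.15,0.2,-0.3,-0.2,0,0.09, 0.4,-0.3,0.423,-0.64,-0.4,0,0.19, 0.4,-0.3,0.423,-0.64,-0.4,0,0.19, 0.4,-0.3,0.423,-0.64,-0.4,0,0.19, 0.4,-0.3,0.423,-0.64,-0.4,0,0.19, 0.4,-0.3,0.423,-0.64,-0.4,0,0.19]'
python3 - <<'E'
from h import *
s=r.read_state();p=s["position"];R=Ro.from_euler("xyz",s["tcp_rot"]);g=p-.019*R.as_matrix()[:,2]
print(s["qpos"].round(2),p,g)
zt=p[2]-.052+.076
for n in("scene","side"):
    c=r.camera(n);print(rim(c,g[:2],zt,.0255),rim(c,(.467,-.2445),.062,.0325))
print(rel(p+np.array([.467,-.2445,0])-[g[0],g[1],0],ob(25,30,180)))
E
```

```text
time_s: 21.15
position: [0.4815, -0.171, 0.1796]
tcp_rot: [-3.139, -1.136, 0.526]
wrist_force: [0.4, -0.6, -0.3]
width: 0.0534
grasp_force: 25.0
[-1.16 -0.1   2.03  1.12  1.52 -0.38] [ 0.4814668  -0.17095198  0.17960276] [ 0.46659577 -0.1796545   0.18761018]
(array([ 0.4669, -0.1802]), 138, np.float64(0.0015)) (array([ 0.4665, -0.2449]), 156, np.float64(0.0014))
(array([ 0.4653, -0.1815]), 103, np.float64(0.0017)) (array([ 0.4681, -0.2444]), 285, np.float64(0.0016))
(array([-0.09 ,  0.374, -0.194]), array([-0.006, -0.002,  0.001]))
```

Run:
```python
from h import *
for z in(.18,.115,.069):print(rel((.4827,-.2347,z),ob(25,30,180)))
```

```text
(array([-0.084,  0.37 , -0.188]), array([-0.006, -0.002,  0.001]))
(array([-0.477,  0.37 , -0.005]), array([-0.006, -0.002,  0.001]))
(array([-0.755,  0.371,  0.124]), array([-0.006, -0.002,  0.001]))
```

```bash
python3 -m crank '[0.4,-0.084,0.37,-0.188,0,0,0, 0.4,-0.084,0.37,-0.188,0,0,0, 0.4,-0.48,0.37,-0.005,0,0,0, 0.4,-0.48,0.37,-0.005,0,0,0, 0.4,-0.62,0.37,0.06,0,0,0, 0.4,-0.755,0.37,0.124,0,0,0, 0.4,-0.755,0.37,0.124,0,0,0, 0.4,-0.755,0.37,0.124,0,0,0]'
python3 - <<'E'
from h import *
for n in("scene","side"):
    c=r.camera(n);print(rim(c,(.467,-.2445),.093,.0255),rim(c,(.467,-.2445),.062,.0325))
E
```

```text
time_s: 22.25
position: [0.4827, -0.2358, 0.0708]
tcp_rot: [3.137, -1.136, 0.531]
wrist_force: [-0.6, -0.5, -0.7]
width: 0.0535
grasp_force: 25.0
(array([ 0.4667, -0.244 ]), 144, np.float64(0.0014)) (array([ 0.4613, -0.2347]), 92, np.float64(0.0017))
(array([ 0.4687, -0.2434]), 180, np.float64(0.0016)) (array([ 0.4692, -0.244 ]), 159, np.float64(0.0017))
```

```bash
python3 -m crank '[0.4,-0.024,0,0.011,0,0,0, 0.4,-0.024,0,0.011,0,0,0, 0.9,-0.024,0,0.011,0,0,0, 0.9,-0.024,0,0.011,0,0,0, 0.9,-0.024,0,0.011,0,0,0, 0.9,-0.024,0,0.011,0,0,0, 0.9,0.3,0,-0.14,0,0,0, 0.9,0.85,0,-0.4,0,0,0, 0.9,0.85,0,-0.4,0,0,0, 0.9,0.85,0,-0.4,0,0,0]'
python3 - <<'E'
from h import *
I=[]
for n in("scene","side"):
    c=r.camera(n);print(rim(c,(.467,-.2445),.084,.0255),rim(c,(.467,-.2445),.062,.0325),rim(c,(.627,-.2055),.094,.0185)); I.append(c["color"])
cv2.imwrite("pics/n2.png",cv2.resize(np.hstack([I[0][180:310,110:290],I[1][180:310,170:350]]),None,fx=2,fy=2)[:,:,::-1])
print(rel((.55,-.21,.24),ob(60,0,180)),rel((.627,-.2055,.21),ob(90,0,180)))
E
```

```text
time_s: 23.6
position: [0.4821, -0.2367, 0.2122]
tcp_rot: [3.128, -1.135, 0.539]
wrist_force: [0.5, 0.4, -0.6]
width: 0.0846
grasp_force: 0.0
(array([ 0.4692, -0.2453]), 133, np.float64(0.0013)) (array([ 0.4671, -0.2455]), 133, np.float64(0.0014)) (array([ 0.6264, -0.2066]), 108, np.float64(0.0012))
(array([ 0.4702, -0.2444]), 238, np.float64(0.0016)) (array([ 0.4677, -0.2442]), 217, np.float64(0.0016)) (array([ 0.6277, -0.2046]), 93, np.float64(0.0014))
(array([0.392, 0.083, 0.347]), array([-0.504, -0.759,  0.458])) (array([0.405, 0.316, 0.847]), array([-0.382, -1.409,  0.595]))
```

View pics/n2.png

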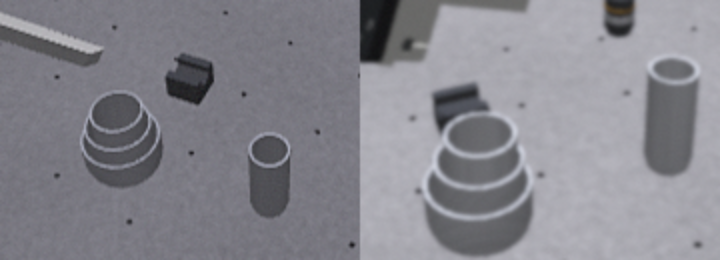

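Picture n2 shows a, b and c nested concentrically (left crop (120,130)) and pot_d free at (270,175). Now I go for pot_d with the tool pointing down.

```bash
python3 -m crank '[0.9,0.39,0.08,0.35,-0.5,-0.76,0.46, 0.9,0.39,0.08,0.35,-0.5,-0.76,0.46, 0.9,0.39,0.08,0.35,-0.5,-0.76,0.46, 0.9,0.39,0.08,0.35,-0.5,-0.76,0.46, 0.9,0.39,0.08,0.35,-0.5,-0.76,0.46, 0.9,0.39,0.08,0.35,-0.5,-0.76,0.46]'
python3 - <<'E'
from h import *
print(r.read_state()["qpos"].round(2),rel((.627,-.2056,.19),ob(90,0,180)))
E
```

```text
time_s: 24.45
position: [0.5508, -0.2082, 0.239]
tcp_rot: [-3.138, -0.521, 0.004]
wrist_force: [-0.1, -0.1, 0.0]
width: 0.0847
grasp_force: 0.0
[-0.64 -0.18  1.65  0.32  1.26  0.89] (array([ 0.278, -0.014,  0.536]), array([-0.006, -0.664,  0.006]))
```

```bash
python3 -m crank '[0.8,0.28,-0.014,0.536,0,-0.664,0, 0.8,0.28,-0.014,0.536,0,-0.664,0, 0.8,0.28,-0.014,0.536,0,-0.664,0, 0.8,0.28,-0.014,0.536,0,-0.664,0, 0.8,0.28,-0.014,0.536,0,-0.664,0]'
python3 - <<'E'
from h import *
print(r.read_state()["qpos"].round(2),rel((.627,-.2056,.074),ob(90,0,180)))
E
```

```text
time_s: 25.08
position: [0.6256, -0.2082, 0.1907]
tcp_rot: [-3.138, -0.001, 0.001]
wrist_force: [-0.5, 0.1, 0.6]
width: 0.0753
grasp_force: 0.0
[-0.41  0.34  1.1   0.    1.7   1.16] (array([ 0.008, -0.015,  0.778]), array([-0.005, -0.002,  0.001]))
```

```bash
python3 -m crank '[0.8,0.01,-0.015,0.3,0,0,0, 0.8,0.01,-0.015,0.6,0,0,0, 0.8,0.01,-0.015,0.775,0,0,0, 0.8,0.01,-0.015,0.775,0,0,0, 0.2,0.01,-0.015,0.775,0,0,0, 0.2,0.01,-0.015,0.775,0,0,0, 0.2,0.01,-0.015,0.775,0,0,0, 0.2,0.01,-0.015,0.775,0,0,0, 0.2,0.01,-0.015,0.775,0,0,0, 0.2,0.01,-0.015,0.775,0,0,0, 0.2,0.01,-0.015,0.775,0,0,0]' 20
python3 -m crank '[0.2,0,0,-0.3,0,0,0, 0.2,0,0,-0.9,0,0,0, 0.2,-0.3,0,-0.9,0,0,0, 0.2,-0.7,0.15,-0.9,0,0,0, 0.2,-0.7,0.15,-0.9,0,0,0, 0.2,-0.7,0.15,-0.9,0,0,0]'
python3 - <<'E'
from h import *
p=r.read_state()["position"]
for n in("scene","side"):
    c=r.camera(n);print(p,rim(c,p[:2],p[2]+.0195,.0185),rim(c,(.469,-.2449),.084,.0255))
print(rel((.4695,-.2449,.089),ob(90,0,180)))
E
```

```text
time_s: 26.45
position: [0.6291, -0.2053, 0.0769]
tcp_rot: [-3.14, -0.004, 0.001]
wrist_force: [-0.3, -1.1, 3.5]
width: 0.0386
grasp_force: 19.9
time_s: 27.2
position: [0.5233, -0.2278, 0.21]
tcp_rot: [-3.139, -0.002, 0.001]
wrist_force: [0.8, 0.4, -0.4]
width: 0.0388
grasp_force: 20.0
[ 0.52327015 -0.22782953  0.21002575] (array([ 0.5224, -0.2307]), 88, np.float64(0.0015)) (array([ 0.4693, -0.2451]), 145, np.float64(0.0015))
[ 0.52327015 -0.22782953  0.21002575] (array([ 0.5215, -0.232 ]), 58, np.float64(0.0015)) (array([ 0.4702, -0.2445]), 234, np.float64(0.0016))
(array([-0.366,  0.116,  0.807]), array([-0.003, -0.002,  0.003]))
```

```bash
python3 - <<'E'
from h import *
p=r.read_state()["position"]
for n in("scene","side"):print(p,rim(r.camera(n),(.522,-.2285),p[2]+.0171,.0185))
E
python3 -m crank '[0.2,-0.347,0.114,0,0,0,0, 0.2,-0.347,0.114,0.2,0,0,0, 0.2,-0.347,0.114,0.2,0,0,0, 0.2,-0.347,0.114,0.2,0,0,0]'
python3 - <<'E'
from h import *
p=r.read_state()["position"]
for n in("scene","side"):
    c=r.camera(n);print(p,rim(c,p[:2],p[2]+.0171,.0185),rim(c,(.469,-.2449),.084,.0255))
E
```

```text
[ 0.52418368 -0.22767709  0.2101386 ] (array([ 0.5214, -0.2286]), 89, np.float64(0.0016))
[ 0.52418368 -0.22767709  0.2101386 ] (array([ 0.5228, -0.2267]), 57, np.float64(0.0015))
time_s: 27.9
position: [0.4723, -0.245, 0.1812]
tcp_rot: [-3.14, -0.003, 0.002]
wrist_force: [0.2, -0.1, 0.2]
width: 0.0391
grasp_force: 20.0
[ 0.47227767 -0.24503635  0.18117081] (array([ 0.4696, -0.2461]), 86, np.float64(0.0015)) (array([ 0.4694, -0.2453]), 109, np.float64(0.0014))
[ 0.47227767 -0.24503635  0.18117081] (array([ 0.4705, -0.2435]), 92, np.float64(0.0016)) (array([ 0.4702, -0.2442]), 197, np.float64(0.0016))
```

Pot_d is aligned with pot_c to within a millimetre in both views, so I lower it, release and back off.

```bash
python3 -m crank '[0.2,0,0,0.2,0,0,0, 0.2,0,0,0.4,0,0,0, 0.2,0,0,0.5,0,0,0, 0.2,0,0,0.595,0,0,0, 0.2,0,0,0.595,0,0,0, 0.2,0,0,0.595,0,0,0]'
python3 -m crank '[0.7,0,0,0,0,0,0, 0.7,0,0,0,0,0,0, 0.7,0,0,0,0,0,0, 0.7,0,0,0,0,0,0, 0.7,0,0,-0.3,0,0,0, 0.7,0,0,-0.8,0,0,0, 0.7,0,0,-0.9,0,0,0, 0.7,0.3,-0.6,-0.9,0,0,0, 0.7,0.3,-0.9,-0.9,0,0,0, 0.7,0.3,-0.9,-0.9,0,0,0, 0.7,0.3,-0.9,-0.9,0,0,0]'
python3 - <<'E'
from h import *
I=[]
for n in("scene","side"):
    c=r.camera(n);I.append(c["color"])
    for z,R in((.106,.0185),(.084,.0255),(.062,.0325),(.04,.0395)):print(rim(c,(.469,-.2449),z,R))
cv2.imwrite("pics/n3.png",cv2.resize(np.hstack([I[0][120:320,110:390],I[1][120:320,130:370]]),None,fx=1.5,fy=1.5)[:,:,::-1])
E
```

```text
time_s: 28.75
position: [0.4723, -0.2454, 0.0926]
tcp_rot: [-3.141, -0.004, 0.001]
wrist_force: [-0.0, 0.1, -1.3]
width: 0.0384
grasp_force: 20.0
time_s: 30.12
position: [0.5162, -0.1096, 0.2268]
tcp_rot: [-3.14, -0.002, 0.003]
wrist_force: [-0.2, -0.8, -0.2]
width: 0.0658
grasp_force: 0.0
(array([ 0.4698, -0.2464]), 100, np.float64(0.0013))
(array([ 0.4693, -0.2453]), 109, np.float64(0.0014))
(array([ 0.4671, -0.2455]), 142, np.float64(0.0014))
(array([ 0.4656, -0.2444]), 182, np.float64(0.0015))
(array([ 0.4707, -0.2455]), 172, np.float64(0.0016))
(array([ 0.47  , -0.2444]), 193, np.float64(0.0016))
(array([ 0.4677, -0.2441]), 220, np.float64(0.0017))
(array([ 0.4663, -0.2432]), 300, np.float64(0.0016))
```

View pics/n3.png

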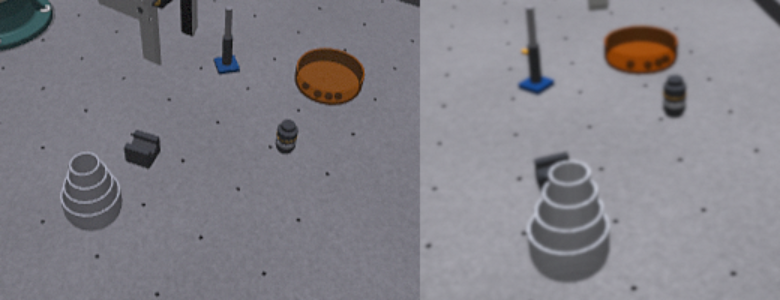

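The picture shows all four pots nested and upright (left crop (90,190)), four balls in the dish (about (322,92)), and vee, lens and post in place. The rims agree with the seated heights in both views, so I hand it in.

```bash
python3 -c "
from station import r
print(r.close_job())"
```

```text
the job is handed in; nothing more can be done
None
```

I handed the job in at about 30 s: the last images show all four balls in the amber dish, the pots nested a–b–c–d upright, and the lens and vee block where they stood. The hand-in returned no verdict.

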